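# Shut the parts cabinet and hold out the stretcher-ball tray

### The arm

A 6-joint arm with a two-finger parallel gripper is mounted at the origin on the work surface. World frame = base frame: x ahead of the robot, y to its left, z up, the work surface at z = 0. Lengths are in m, angles in rad, forces in N, time in s.
With the tool pointing down it reaches from about 0.4 to 0.825 m from the base axis. Payload 7 kg.
Tool frame: the origin (TCP) lies at the centre of the arm's flange, where the gripper is bolted on; the fingertips stand 178 mm ahead of it and the grasp point (between the pads) lies 159 mm ahead of it; z points along the fingers, y is the direction in which the jaws open and shut (so a half turn about z gives the same grasp; the last joint's range is limited). The gripper opens to 88 mm and grips with 3 to 60 N. Pads are 19 mm wide; open, the fingers measure 130 mm over their backs; the gripper's body (78 mm by 193 mm) begins 47 mm behind the grasp point.
Start: joints at [1.633, 0.359, 0.012, 0, -1.224, -0.288], TCP at [0.151, 0.658, 0.405] pointing down, gripper open.
Joint ranges: [-3.07, 3.07], [-1.43, 2.12], [-1.02, 1.25], [-3.03, 1.67], [-3.05, -0], [-3.03, 3.03]. Speed limits (rad/s): [2.39, 2.39, 3.01, 3.14, 3.14, 3.14].

### API

Orientations are given as [roll, pitch, yaw] about the fixed x, y, z axes, in that order (R = Rz(yaw) Ry(pitch) Rx(roll)).
In Python, from station import * gives the robot as it stands.
- The arm moves only by the tool send_rows, never from a script. Its argument "motion" is a list of rows, each an object with "offset": the shift along the tool's x, y, z in cm, a list of three; "turn": the turn about the tool's z in degrees. In form: [{"offset": [x, y, z], "turn": turn}, ...]. A call has 1 to 8 rows; each row is the pose to reach, as a shift and turn from the pose commanded when the call began, along the tool's axes at that moment; what a row does not reach only later rows make up. A row lasts 1/10 s, in which the tool goes at most 50 mm and 8.59 degrees, less where a joint would pass 70% of its speed; a pose out of reach is approached as far as the arm can. A call with a gripper value outside its range is refused whole. "hand" is the opening, from -1 (shut) to 1 (fully open), set as the call begins (left out, the last holds). The fingers move at their own pace and stop on an object; "squeeze" is the grip in N (left out, the last holds). Time passes only in rows, so rows that repeat a pose let the fingers close. It gives the time, the measured TCP pose, the force and the opening at its end, in the units of the state.
- get_state(): the state, without advancing time (a new reading comes with each control period).
- grab_frame(name): name is "side" or "top" or "wrist"; returns a dict with "frame" (480x640x3 uint8, blue, green, red), "range_z" (480x640 float32, m along the optical axis (not along the pixel's ray), 0 where there is no reading), "vertical_fov" (degrees; the focal length in pixels is half the picture's height over the tangent of half this angle, whatever the lens; pixels are square), "cx", "cy" (the principal point, pixels), "cam_to_world" (4x4, takes a point from camera to world coordinates). Camera axes: x right, y up, looking along -z (the intrinsics and any distortion apply to the point x, -y, -z); pixel columns grow to the right and rows downward; lengths in m; the calibration is good to about 2 mm. A picture is of the moment at which its call begins.
- job_done(): hands the job in, once; it reports no verdict.
The state is a dict: "t": time; "q": joint angles; "qd": joint speeds; "joint_efforts": joint torques, N m; "eef_pos": TCP position; "ee_rot": TCP orientation; "force": force on the tool from outside, world axes, zero at the start; "moment": the same for the moment, N m; "width": finger opening in m.
Only numpy, scipy, OpenCV 4.12 (cv2) and the standard library are available. Lean on these libraries where they do the work, as an engineer would, in place of code of your own. Each camera call takes 0.05 s, during which the arm holds its last target. There are 200 camera calls.

### The job

First push the green door of the spare-parts cabinet fully shut until it snaps onto its catch, so that it no longer stands over the red fitting mat. Then pick up by its wooden grip the blue tray that has the steel shoe-stretcher ball in it, carry it without tipping the ball out of its pocket, and finish while still holding it: level, still, and centred about 10 cm above the red mat, ready for the cobbler to take the ball. Leave the other tray and the tools and tins on the bench where they are.

Things in the scene. Friction and masses are not known exactly. Their poses are not given: they have to be found in the camera images.
- door (a joint): Hinge of the cabinet's green door, rad: 0 = fully shut, grows as the door swings open towards the robot (starts 0.6 to 1.1). The hinge is upright, at the door's left edge as the robot sees it (+y side), stays where it is left. A sprung roller catch acts over the last 0.06 rad: pushing past it at door_push takes about 5 N, its hump is at about 0.03 rad; past it the door snaps in and stays at 0, before it the door is pushed back out.
- door_hinge (a point): Point on the hinge line of the green door, 160 mm above the bench, on the door's back face. With the door shut the panel runs from here along this frame's -y for 230 mm and its outer face is 12 mm off on this frame's -x side. The frame turns with the door: -x is the outward normal of its outer face.
- door_push (a point): Point on the outer face of the green door (the face to push), 180 mm from the hinge line (50 mm from the free edge), 160 mm above the bench, 18 mm below the door's top edge. The door is 230 wide x 166 high x 12 mm, top edge 178 mm above the bench, no protruding handle (a flat 3 mm steel pull plate lower down). Axes as door_hinge; push towards +x. 
- cabinet: Grey steel spare-parts cabinet fixed to the bench, 160 deep (x) x 240 wide (y) x 180 mm high, origin at the centre of its underside, front (door side) towards its -x, facing the robot. Nothing on top.
- mat_center (a point): Centre of the top of the round red fitting mat with a white disc in the middle, 120 mm diameter, 3 mm thick, fixed to the bench about 12 cm in front of the shut door.
- tray_grip (a point): Centre of the upright wooden grip on the blue tray that carries the ball. The grip is 34 long (tray x) x 14 wide (tray y, the way to pinch it) x 50 mm high, from 8 to 58 mm above the tray's underside; this point is half-way up, 33 mm above the underside. Blue tray plate 130 (x) x 76 (y) x 8 mm, centred 6 mm from this point towards +x; z is the tray's up. Tray about 0.25 kg, ball 57 g, lying loose on the bench.
- tray_pocket (a point): Centre of the ball when it sits in the middle of its pocket, 16 mm above the tray's underside, 48 mm from the grip point along tray +x. The pocket is a round hole 21 mm across and 4 mm deep; the ball has about 1.5 mm of play and rolls over the rim when the tray tips past about 40 degrees or is jerked.
- ball_center (a point): Centre of the loose polished steel ball, 24 mm diameter, in the pocket of the tray; its top stands 28 mm above the tray's underside. Its axes mean nothing.
- spare_grip (a point): Centre of the wooden grip of the second, identical blue tray whose pocket is empty; leave it where it is.
- wax_tin: Low round tin, yellow band, 68 mm diameter, 35 mm high, origin at the centre of its underside; leave alone.
- glue_jar: Jar with orange band and black cap, 60 mm diameter, 90 mm high, origin at the centre of its underside; leave alone.
- heel_block: Round wooden heel block with rubber top, 64 mm diameter, 56 mm high, origin at the centre of its underside; leave alone.
- hammer: Cobbler's hammer lying on the bench, along its x; leave alone.
- brush: Glue brush lying on the bench, along its x; leave alone.
There are look-alikes about, which are no part of the job. Leave any pink, purple or turquoise look-alike of the part that bears tray_grip alone.

How it is judged:
By the outcome, as a careful person would: the job done as asked, in the order asked, and still so for the second after the job is handed in, while the arm keeps its last pose, push and grip.
It also fails if it takes over 72 s, if anything falls off the work surface, if the arm or the gripper's body presses on something with over 40 N, if the wrist force passes 120 N, or if a joint passes its speed limit or range.

## Working session

There is one attempt and no reset: what is moved stays moved. The work goes in short steps, Python scripts to look and compute and a tool call to move; the robot and the scene stay as the last step left them, time stands still between calls to the robot, and variables do not carry over. Pictures are saved under pics/ and viewed, about 8 in all and at most 12, crops included, and the job is handed in when it is done.

Besides the shell and the picture viewer there is one more tool, called after ">>>" as name(argument=value, ...), one argument or row to a line, values as JSON. send_rows: Moves the arm, as the interface text tells. Its arguments: {"type":"object","properties":{"motion":{"type":"array"},"hand":{"type":"number"},"squeeze":{"type":"number"}},"required":["motion"]}

```bash
mkdir -p pics; ls; cat > h.py <<'E'
from station import *
import numpy as np, cv2, pickle
def shot(n,tag):
    f=grab_frame(n); pickle.dump(f,open(f'pics/{tag}.pkl','wb')); cv2.imwrite(f'pics/{tag}.png',f['frame']); return f
def load(tag): return pickle.load(open(f'pics/{tag}.pkl','rb'))
def cloud(f):
    z=f['range_z']; F=240/np.tan(np.radians(f['vertical_fov'])/2)
    v,u=np.mgrid[0:480,0:640]
    P=np.stack([(u-f['cx'])/F*z,-(v-f['cy'])/F*z,-z,np.ones_like(z)],-1)
    W=(P@f['cam_to_world'].T)[...,:3]; W[z==0]=np.nan; return W
E
python3 - <<'E'
from h import *
s=get_state(); print(s)
for n in('top','side'):
    f=shot(n,n+'0'); print(n,{k:v for k,v in f.items() if k not in('frame','range_z')}, (f['range_z']>0).mean())
E
```

```text
pics
{'t': 0.0, 'q': array([ 1.63310889e+00,  3.59366080e-01,  1.10663844e-02, -3.31775946e-04,
       -1.22406285e+00, -2.88087493e-01]), 'qd': array([ 3.73438343e-04,  1.82901957e-03,  3.33361171e-04,  1.63509066e-03,
       -2.70633085e-05,  2.55792557e-04]), 'joint_efforts': array([ 4.82715659e-04, -5.82709765e+01,  2.93049985e+01,  6.99693114e+00,
        6.85519277e-03, -1.65815354e-04]), 'eef_pos': array([0.15107539, 0.65768344, 0.40374248]), 'ee_rot': array([ 3.14000236e+00, -1.45993729e-04, -2.25887807e-01]), 'force': array([1.6639328 , 0.41453071, 0.81536578]), 'moment': array([-0.02072394,  0.01366177, -0.00437877]), 'width': 0.08747842479221883}
top {'vertical_fov': 51.66296934868032, 'cx': 310.5028390885097, 'cy': 231.43188884236818, 'cam_to_world': array([[-1.32756082e-02,  9.81720238e-01, -1.89866093e-01,
         2.44961902e-01],
       [-9.99910179e-01, -1.33837721e-02,  7.12585716e-04,
         5.94483932e-02],
       [-1.84156469e-03,  1.89858499e-01,  9.81809737e-01,
         1.53625034e+00],
       [ 0.00000000e+00,  0.00000000e+00,  0.00000000e+00,
         1.00000000e+00]])} 0.9961100260416667
side {'vertical_fov': 53.08786366269406, 'cx': 320.88417754872825, 'cy': 237.5193734348496, 'cam_to_world': array([[ 0.82336764,  0.32236872, -0.46705903, -0.08534992],
       [-0.56731172,  0.48920824, -0.66244449, -0.78833752],
       [ 0.01493775,  0.81040342,  0.58568179,  0.84983836],
       [ 0.        ,  0.        ,  0.        ,  1.        ]])} 0.9960026041666666
```

View pics/top0.png

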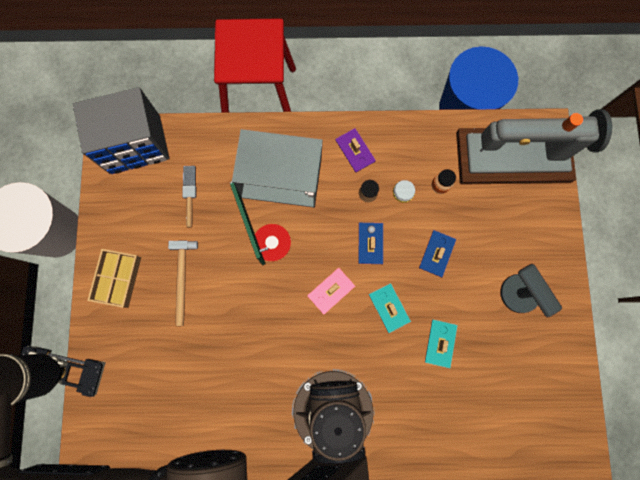

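View pics/side0.png

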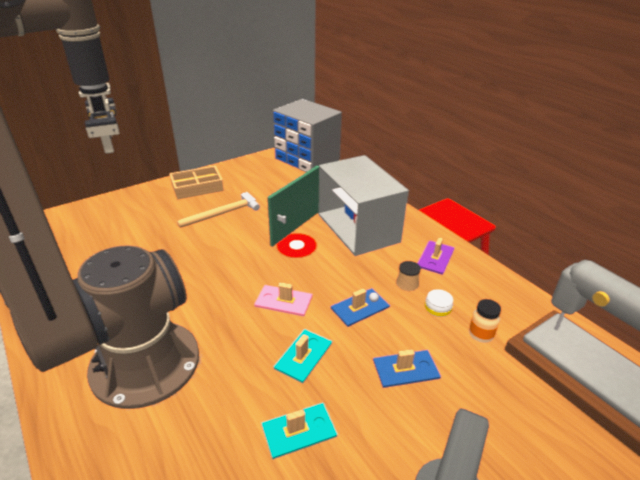

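The top view shows the blue tray with the ball at (371,243), ball at (371,230). The look-alikes are the blue empty tray (438,254), the turquoise trays (390,308) and (441,343), the pink tray (331,290) and the purple tray (355,150). The green door edge runs (235,183)→(263,263), and the mat is at (271,243). I choose the tray at (371,243) and will check it in a close crop.

```bash
python3 - <<'E'
from h import *
f=load('top0'); g=load('side0'); W=cloud(f); V=cloud(g)
a=cv2.resize(f['frame'][200:290,330:470],None,fx=4,fy=4,interpolation=2); b=cv2.resize(g['frame'][270:340,310:410],None,fx=4,fy=4,interpolation=2)
c=np.zeros((max(a.shape[0],b.shape[0]),0,3),np.uint8); c=np.zeros((640,560,3),np.uint8); c[:360,:560]=a; c[360:,:400]=b; cv2.imwrite('pics/crop.png',c)
def hsv(f): return cv2.cvtColor(f['frame'],cv2.COLOR_BGR2HSV)
def roi(W,x0,x1,y0,y1,z0,z1):
    return (W[...,0]>x0)&(W[...,0]<x1)&(W[...,1]>y0)&(W[...,1]<y1)&(W[...,2]>z0)&(W[...,2]<z1)
for n,F,C in(('top',f,W),('side',g,V)):
    H=hsv(F)
    ok=np.isfinite(C[...,0])
    for nm,lo,hi in(('blue',(105,150,60),(125,255,255)),('green',(60,80,20),(88,255,130)),('red',(0,200,120),(5,255,255))):
        m=cv2.inRange(H,lo,hi)>0
        k,l,st,ce=cv2.connectedComponentsWithStats((m&ok&(C[...,0]<1.1)&(C[...,0]>.2)).astype(np.uint8))
        for i in range(1,k):
            if st[i,4]>150:
                p=C[l==i]; r=cv2.minAreaRect((p[:,:2]*1000).astype(np.float32)); print(n,nm,ce[i].round(),st[i,4],np.median(p,0).round(3),'z',np.percentile(p[:,2],[2,98]).round(3),'rect',np.round(r[0],0),np.round(r[1],0),round(r[2],1))
# heights
T=W[200:290,330:400]; 
for n,C in(('top',W),('side',V)):
    for (x,y) in ((390,208),):
        pass
c=W[243,371]; print('tray',c)
for n,C in(('top',W),('side',V)):
    m=roi(C,c[0]-.06,c[0]+.08,c[1]-.05,c[1]+.05,.045,.08); p=C[m]; print(n,'grip',len(p),p.mean(0).round(4),p.min(0).round(3),p.max(0).round(3))
m=roi(V,.4,1.0,-.05,.45,.1,.178)&(cv2.inRange(hsv(g),(60,80,20),(88,255,130))>0)
p=V[m]; print('door pts',len(p)); 
co=np.polyfit(p[:,0],p[:,1],1); print('line y=ax+b',co,'x',p[:,0].min(),p[:,0].max(),'resid',np.std(p[:,1]-np.polyval(co,p[:,0])), 'angle from -y', np.arctan2(1,-co[0]))
cab=roi(V,.5,1.2,-.2,.3,.17,.2); q=V[cab];print('cabtop',cv2.minAreaRect((q[:,:2]*1000).astype(np.float32)))
cab=roi(W,.5,1.2,-.2,.3,.172,.2); q=W[cab];print('cabtop',cv2.minAreaRect((q[:,:2]*1000).astype(np.float32)))
E
```

```text
top blue [148. 150.] 183 [0.775 0.545 0.117] z [0.07  0.156] rect [772. 546.] [19. 57.] 18.7
top blue [100. 155.] 204 [0.745 0.666 0.163] z [0.118 0.196] rect [742. 668.] [16. 56.] 13.6
top blue [133. 161.] 165 [0.761 0.605 0.067] z [0.021 0.119] rect [757. 607.] [16. 58.] 17.0
top blue [370. 244.] 673 [ 0.495 -0.123  0.007] z [0.    0.014] rect [ 503. -127.] [ 71. 125.] 89.0
top blue [437. 253.] 759 [ 0.467 -0.334  0.007] z [-0.     0.014] rect [ 467. -336.] [ 72. 127.] 66.4
top green [247. 223.] 390 [0.537 0.238 0.176] z [0.096 0.183] rect [545. 242.] [231.  11.] 19.8
top red [274. 241.] 771 [0.515 0.173 0.002] z [-0.005  0.009] rect [513. 173.] [116.  99.] 19.7
side blue [358. 310.] 636 [ 0.479 -0.145  0.007] z [0.004 0.011] rect [ 501. -131.] [ 74. 127.] 86.1
side blue [406. 370.] 1155 [ 0.458 -0.346  0.007] z [0.003 0.011] rect [ 467. -338.] [ 75. 127.] 65.7
side green [294. 204.] 1902 [0.539 0.237 0.107] z [0.024 0.174] rect [545. 239.] [231.  11.] 20.0
side red [296. 245.] 540 [0.507 0.176 0.002] z [-0.001  0.006] rect [511. 179.] [114. 109.] 15.7
tray [ 0.4923287  -0.12370114  0.0603816 ]
top grip 57 [ 0.4948 -0.1273  0.0562] [ 0.478 -0.134  0.046] [ 0.512 -0.121  0.066]
side grip 93 [ 0.4935 -0.1308  0.0541] [ 0.479 -0.137  0.045] [ 0.512 -0.121  0.061]
door pts 1029
line y=ax+b [0.36286973 0.04095721] x 0.43727762371725604 0.6527376035458953 resid 0.001705545147999685 angle from -y 1.9188900628568928
cabtop ((646.37255859375, 162.1319580078125), (248.3687744140625, 305.2419128417969), 82.10369873046875)
cabtop ((645.7750244140625, 163.4307098388672), (242.14125061035156, 307.87322998046875), 81.35136413574219)
```

View pics/crop.png

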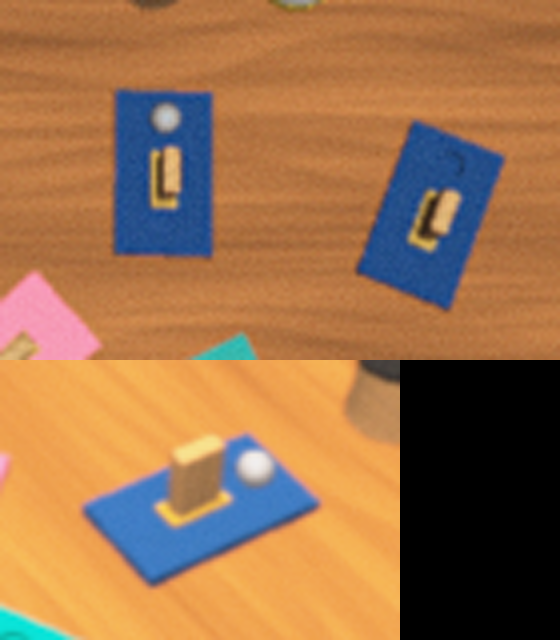

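The crop confirms that the left blue tray (371,243) carries the ball and the right one has an empty pocket. Next: the cabinet yaw, the hinge and the push path.

```bash
cat >> h.py <<'E'
from scipy.spatial.transform import Rotation as Ro
def off(*targets):
    s=get_state(); R=Ro.from_euler('xyz',s['ee_rot']).as_matrix()
    for t in targets: print(np.round(t,3),'-> off cm',((R.T@(np.array(t)-s['eef_pos']))*100).round(1))
E
python3 - <<'E'
from h import *
f=load('top0'); W=cloud(f); g=load('side0'); V=cloud(g)
for n,F,C in(('top',f,W),('side',g,V)):
    H=cv2.cvtColor(F['frame'],cv2.COLOR_BGR2HSV); gr=cv2.dilate((cv2.inRange(H,(60,80,20),(88,255,130))),np.ones((5,5)))>0
    m=(C[...,0]>.5)&(C[...,0]<1.0)&(C[...,1]>-.05)&(C[...,1]<.35)&(C[...,2]>.17)&(C[...,2]<.19)&~gr
    m=cv2.morphologyEx(m.astype(np.uint8),cv2.MORPH_OPEN,np.ones((5,5)))>0
    r=cv2.minAreaRect((C[m][:,:2]*1000).astype(np.float32)); print(n,r,cv2.boxPoints(r).round())
H=np.array([.655,.275]); 
for yaw in(-.14,):
  for th in (1.08,.8,.5,.25,.06,0):
    a=yaw-th; u=np.array([np.sin(a),-np.cos(a)]); nn=np.array([-np.cos(a),-np.sin(a)])
    # finger support in dir -n, tool yaw -.226
    ty=-.226; tx=np.array([np.cos(ty),np.sin(ty)]); tyv=np.array([np.sin(ty),-np.cos(ty)])
    s=.0095*abs(nn@tx)+.021*abs(nn@tyv)
    c=H+.175*u+(.012+s)*nn
    print(th,end=' '); off([*c,.308])
off([.40,.40,.40],[.43,.30,.308])
E
```

```text
top ((717.4114990234375, 151.883056640625), (240.83358764648438, 162.5814971923828), 81.57018280029297) [[619.  45.]
 [780.  21.]
 [815. 259.]
 [655. 283.]]
side ((716.355224609375, 152.534423828125), (247.8653564453125, 164.89768981933594), 81.60091400146484) [[617.  42.]
 [780.  18.]
 [816. 263.]
 [653. 287.]]
1.08 [0.479 0.248 0.308] -> off cm [41.1 32.6  9.6]
0.8 [0.494 0.198 0.308] -> off cm [43.7 37.1  9.6]
0.5 [0.527 0.152 0.308] -> off cm [48.  40.8  9.6]
0.25 [0.566 0.123 0.308] -> off cm [52.4 42.9  9.7]
0.06 [0.599 0.108 0.308] -> off cm [55.9 43.5  9.7]
0 [0.608 0.105 0.308] -> off cm [56.9 43.6  9.7]
[0.4 0.4 0.4] -> off cm [30.  19.5  0.4]
[0.43  0.3   0.308] -> off cm [35.2 28.6  9.6]
```

>>> send_rows(
  motion=[
    {"offset": [4,2.5,0],"turn": 0},
    {"offset": [8,5,0],"turn": 0},
    {"offset": [12,8,0],"turn": 0},
    {"offset": [16,10.5,0],"turn": 0},
    {"offset": [20,13,0],"turn": 0},
    {"offset": [24,16,0],"turn": 0},
    {"offset": [28,19,0],"turn": 0},
    {"offset": [30,20,0],"turn": 0},
  ],
  hand=-1,
  squeeze=20,
)

```text
t: 0.9
eef_pos: [0.4002, 0.3925, 0.4047]
ee_rot: [3.141, 0.0, -0.228]
force: [-0.3, 0.3, 1.0]
width: 0.029
```

>>> send_rows(
  motion=[
    {"offset": [2,3,1],"turn": 0},
    {"offset": [5,6,4],"turn": 0},
    {"offset": [6,8,7],"turn": 0},
    {"offset": [7,9,9.5],"turn": 0},
    {"offset": [8,9.5,9.7],"turn": 0},
    {"offset": [8,9.5,9.7],"turn": 0},
  ],
)

```text
t: 1.5
eef_pos: [0.4564, 0.2848, 0.3076]
ee_rot: [3.14, 0.0, -0.227]
force: [0.4, -0.2, 0.7]
width: 0.0001
```

```bash
python3 - <<'E'
from h import *
off([.479,.248,.308],[.494,.198,.308],[.527,.152,.308],[.566,.123,.308],[.599,.108,.308],[.608,.105,.308]); s=get_state(); print(s['eef_pos'],s['ee_rot'],s['width'],s['force'])
E
```

```text
[0.479 0.248 0.308] -> off cm [ 3.   3.1 -0. ]
[0.494 0.198 0.308] -> off cm [ 5.6  7.6 -0. ]
[0.527 0.152 0.308] -> off cm [ 9.9 11.4 -0. ]
[0.566 0.123 0.308] -> off cm [14.3 13.3 -0. ]
[0.599 0.108 0.308] -> off cm [17.9 14.  -0. ]
[0.608 0.105 0.308] -> off cm [18.8 14.1 -0. ]
[0.45638344 0.28477934 0.30760605] [ 3.14024261e+00  1.13265506e-04 -2.26728795e-01] 6.0389864426331995e-05 [ 0.36024974 -0.22485131  0.73117556]
```

>>> send_rows(
  motion=[
    {"offset": [2,2,0],"turn": 0},
    {"offset": [3,3.1,0],"turn": 0},
    {"offset": [3.9,4.6,0],"turn": 0},
    {"offset": [4.8,6.1,0],"turn": 0},
    {"offset": [5.6,7.6,0],"turn": 0},
    {"offset": [7,8.9,0],"turn": 0},
    {"offset": [8.5,10.2,0],"turn": 0},
    {"offset": [9.9,11.4,0],"turn": 0},
  ],
)

```text
t: 2.3
eef_pos: [0.527, 0.1515, 0.3086]
ee_rot: [-3.14, -0.001, -0.225]
force: [-0.3, 0.3, 0.1]
width: 0.0002
```

>>> send_rows(
  motion=[
    {"offset": [1.5,0.7,0],"turn": 0},
    {"offset": [3,1.4,0],"turn": 0},
    {"offset": [4.4,1.9,0],"turn": 0},
    {"offset": [5.7,2.2,0],"turn": 0},
    {"offset": [7,2.5,0],"turn": 0},
    {"offset": [7.5,2.5,0],"turn": 0},
    {"offset": [8,2.6,0],"turn": 0},
  ],
)

```text
t: 3.0
eef_pos: [0.5973, 0.1095, 0.3073]
ee_rot: [-3.141, 0.005, -0.226]
force: [-19.2, 14.7, 11.7]
width: 0.0005
```

```bash
python3 - <<'E'
from h import *
f=shot('side','side1'); C=cloud(f); H=cv2.cvtColor(f['frame'],cv2.COLOR_BGR2HSV)
p=C[(cv2.inRange(H,(60,80,20),(88,255,130))>0)&(C[...,2]>.03)&(C[...,2]<.17)&(C[...,0]<.8)]
c=np.polyfit(p[:,1],p[:,0],1); print(len(p),c,np.arctan(c[0]))
off([.608,.105,.308])
E
```

```text
746 [0.19190012 0.58819316] 0.18959522049649144
[0.608 0.105 0.308] -> off cm [ 1.1  0.2 -0.1]
```

View pics/side1.png

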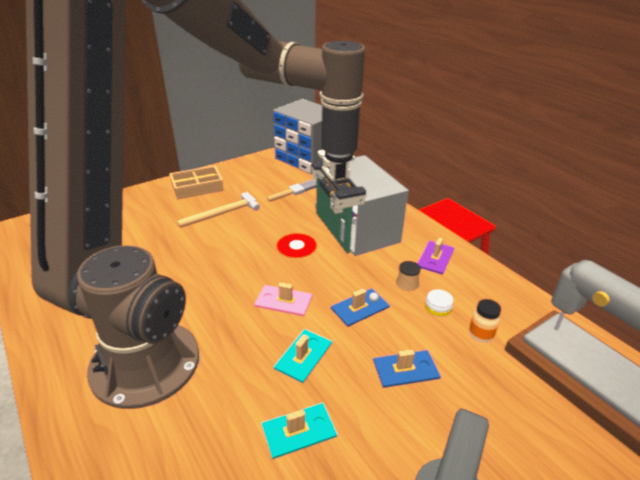

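>>> send_rows(
  motion=[
    {"offset": [0.4,0,0],"turn": 0},
    {"offset": [0.8,0,0],"turn": 0},
    {"offset": [0.8,0,0],"turn": 0},
  ],
)

```text
t: 3.35
eef_pos: [0.6054, 0.1075, 0.3073]
ee_rot: [3.141, 0.003, -0.225]
force: [-7.9, 4.0, 3.8]
width: 0.0005
```

```bash
cat >> h.py <<'E'
def door(tag):
    f=shot('side',tag); C=cloud(f); H=cv2.cvtColor(f['frame'],cv2.COLOR_BGR2HSV)
    p=C[(cv2.inRange(H,(60,80,20),(88,255,130))>0)&(C[...,2]>.03)&(C[...,2]<.17)&(C[...,0]<.8)]
    c=np.polyfit(p[:,1],p[:,0],1); print('door',len(p),np.arctan(c[0]), 'x at y=.1',np.polyval(c,.1))
E
python3 - <<'E'
from h import *
door('side2')
f=load('side1');print(get_state()['force'])
E
```

```text
door 915 0.1385631993168046 x at y=.1 0.6172361013145218
[-8.25368213  3.93033674  3.42452974]
```

>>> send_rows(
  motion=[
    {"offset": [0.3,0,0],"turn": 0},
    {"offset": [0.5,0,0],"turn": 0},
    {"offset": [0.5,0,0],"turn": 0},
  ],
)

```text
t: 3.7
eef_pos: [0.6068, 0.1071, 0.3073]
ee_rot: [3.14, 0.01, -0.225]
force: [-29.5, 13.5, 17.7]
width: 0.0001
```

>>> send_rows(
  motion=[
    {"offset": [-3,0,0],"turn": 0},
    {"offset": [-7,0,-1],"turn": 0},
    {"offset": [-8,0,-4],"turn": 0},
    {"offset": [-9,3,-5],"turn": 0},
    {"offset": [-9,8,-5],"turn": 0},
    {"offset": [-9,13,-5],"turn": 0},
    {"offset": [-9,18,-5],"turn": 0},
    {"offset": [-9,18,-5],"turn": 0},
  ],
  hand=1,
)

```text
t: 4.5
eef_pos: [0.4815, -0.0534, 0.3579]
ee_rot: [3.141, 0.0, -0.23]
force: [0.6, 1.0, 0.7]
width: 0.0589
```

```bash
python3 - <<'E'
from h import *
door('side3'); f=shot('top','top3'); W=cloud(f)
s=get_state(); print(s['eef_pos'],s['ee_rot'],s['force'])
H=cv2.cvtColor(f['frame'],cv2.COLOR_BGR2HSV)
for n,lo,hi in(('red',(0,200,120),(5,255,255)),('blue',(105,150,60),(125,255,255))):
  for F in(f,load('side3')):
    C=cloud(F);H=cv2.cvtColor(F['frame'],cv2.COLOR_BGR2HSV)
    m=(cv2.inRange(H,lo,hi)>0)&(C[...,0]<.65)&(C[...,0]>.35)&(C[...,1]>-.22)&(C[...,2]<.03)&(C[...,1]<.3)
    print(n,m.sum(),cv2.minAreaRect((C[m][:,:2]*1000).astype(np.float32)))
off([.44,-.129,.36])
a=load('side3')['frame'][140:330,230:430]; cv2.imwrite('pics/c3.png',cv2.resize(np.hstack([a,f['frame'][110:300,220:420]]),None,fx=2,fy=2))
E
```

```text
door 68 0.1358523350358923 x at y=.1 0.6177072903550496
[ 0.48307463 -0.05052114  0.35801401] [-3.14125390e+00 -8.43449860e-04 -2.28285002e-01] [6.08091409e-05 2.78580069e-01 4.38591209e-01]
red 0 ((0.0, 0.0), (0.0, 0.0), 0.0)
red 539 ((510.6643981933594, 181.0558624267578), (114.74627685546875, 109.03430938720703), 59.66202926635742)
blue 229 ((483.70098876953125, -125.47035217285156), (92.1024398803711, 68.89358520507812), 0.14490017294883728)
blue 631 ((500.8946533203125, -129.7874755859375), (74.8808364868164, 127.83547973632812), 88.23270416259766)
[ 0.44  -0.129  0.36 ] -> off cm [-2.4  8.6 -0.2]
```

View pics/c3.png

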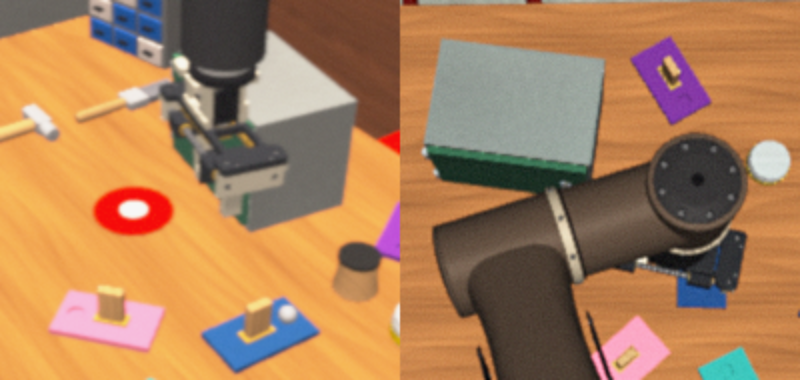

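The crop shows the green door flush along the cabinet front and the red mat clear, with the tray and ball still in place. Next is hovering over the grip.

>>> send_rows(
  motion=[
    {"offset": [1,2.5,0],"turn": -4},
    {"offset": [2,5,0],"turn": -8},
    {"offset": [2.9,7.4,0],"turn": -11.6},
    {"offset": [2.9,7.4,0],"turn": -11.6},
    {"offset": [2.9,7.4,0],"turn": -11.6},
  ],
  hand=1,
)

```text
t: 5.1
eef_pos: [0.4955, -0.1275, 0.3574]
ee_rot: [3.142, 0.0, -0.024]
force: [0.9, -0.2, -0.7]
width: 0.0875
```

```bash
python3 - <<'E'
from h import *
s=get_state(); print(s['eef_pos'],s['ee_rot'],s['width'])
f=shot('wrist','w4'); C=cloud(f); H=cv2.cvtColor(f['frame'],cv2.COLOR_BGR2HSV)
ok=(C[...,0]>.4)&(C[...,0]<.6)&(C[...,1]>-.2)&(C[...,1]<-.06)
m=ok&(cv2.inRange(H,(105,150,60),(125,255,255))>0)&(C[...,2]<.02)
print('plate',m.sum(),cv2.minAreaRect((C[m][:,:2]*1000).astype(np.float32)))
m=ok&(C[...,2]>.035)&(C[...,2]<.07); p=C[m]; print('grip',len(p),cv2.minAreaRect((p[:,:2]*1000).astype(np.float32)), p.mean(0))
m=ok&(C[...,2]>.05)&(C[...,2]<.07); p=C[m]; print('griptop',len(p),cv2.minAreaRect((p[:,:2]*1000).astype(np.float32)))
E
```

```text
[ 0.49547718 -0.12748433  0.35741098] [ 3.14158013e+00  3.13975046e-04 -2.41104500e-02] 0.08753731726724535
plate 0 ((0.0, 0.0), (0.0, 0.0), 0.0)
grip 853 ((496.4096374511719, -127.1419906616211), (13.950949668884277, 34.131019592285156), 88.19245147705078) [ 0.49834291 -0.12733711  0.05621085]
griptop 796 ((496.4241943359375, -127.02766418457031), (13.92247200012207, 34.13920974731445), 88.75402069091797)
```

View pics/w4.png

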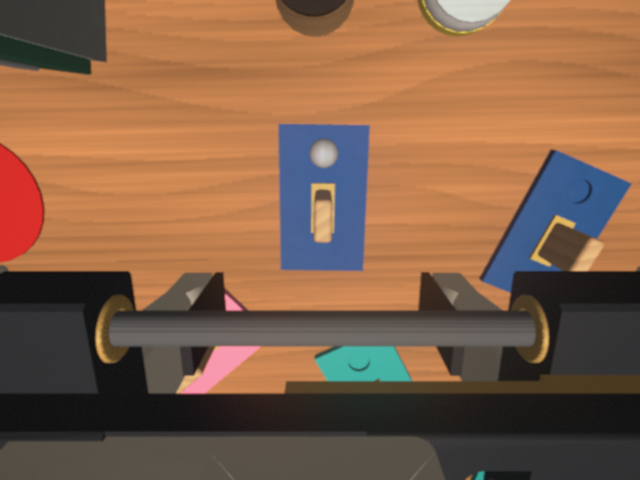

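The wrist view shows the grip at (323,215) between the jaws and the ball in its pocket at (324,153). The tool is aligned to about 1 mm and 1°, so I descend and close.

>>> send_rows(
  motion=[
    {"offset": [0.1,0,4],"turn": 0},
    {"offset": [0.1,0,8],"turn": 0},
    {"offset": [0.1,0,11],"turn": 0},
    {"offset": [0.1,0,13.5],"turn": 0},
    {"offset": [0.1,0,15.3],"turn": 0},
    {"offset": [0.1,0,16.3],"turn": 0},
    {"offset": [0.1,0,16.3],"turn": 0},
  ],
)

```text
t: 5.85
eef_pos: [0.4957, -0.1273, 0.1937]
ee_rot: [3.141, 0.002, -0.022]
force: [0.8, 0.1, -0.0]
width: 0.088
```

>>> send_rows(
  motion=[
    {"offset": [0,0,0],"turn": 0},
    {"offset": [0,0,0],"turn": 0},
    {"offset": [0,0,0],"turn": 0},
    {"offset": [0,0,0],"turn": 0},
    {"offset": [0,0,0],"turn": 0},
    {"offset": [0,0,0],"turn": 0},
    {"offset": [0,0,0],"turn": 0},
    {"offset": [0,0,0],"turn": 0},
  ],
  hand=-1,
  squeeze=30,
)

```text
t: 6.65
eef_pos: [0.4959, -0.1281, 0.1947]
ee_rot: [3.142, -0.0, -0.023]
force: [0.0, -0.3, 0.3]
width: 0.0295
```

>>> send_rows(
  motion=[
    {"offset": [0,0,0],"turn": 0},
    {"offset": [0,0,0],"turn": 0},
    {"offset": [0,0,0],"turn": 0},
    {"offset": [0,0,0],"turn": 0},
  ],
)

```text
t: 7.05
eef_pos: [0.4959, -0.1281, 0.1946]
ee_rot: [3.142, 0.0, -0.023]
force: [-0.3, -0.0, -0.4]
width: 0.0139
```

>>> send_rows(
  motion=[
    {"offset": [0,0,0],"turn": 0},
    {"offset": [0,0,-0.2],"turn": 0},
    {"offset": [0,0,-0.6],"turn": 0},
    {"offset": [0,0,-1.2],"turn": 0},
    {"offset": [0,0,-2],"turn": 0},
    {"offset": [0,0,-2.7],"turn": 0},
    {"offset": [0,0,-3],"turn": 0},
    {"offset": [0,0,-3],"turn": 0},
  ],
  squeeze=50,
)

```text
t: 7.85
eef_pos: [0.4961, -0.1281, 0.2254]
ee_rot: [-3.141, -0.001, -0.023]
force: [0.2, 0.4, -3.1]
width: 0.0137
```

```bash
cat >> h.py <<'E'
def tray(tag,show=True):
    s=get_state(); print(s['t'],s['eef_pos'],s['ee_rot'],s['width'],s['force'])
    e=s['eef_pos']; 
    for n in('side','wrist'):
        f=shot(n,tag+n); C=cloud(f); H=cv2.cvtColor(f['frame'],cv2.COLOR_BGR2HSV)
        m=(cv2.inRange(H,(105,150,60),(125,255,255))>0)&(np.hypot(C[...,0]-e[0],C[...,1]-e[1])<.1)&(C[...,2]<e[2]-.12)
        p=C[m]
        if len(p)<50: print(n,'few',len(p)); continue
        med=np.median(p[:,2]); p=p[abs(p[:,2]-med)<.02]
        A=np.c_[p[:,:2]-e[:2],np.ones(len(p))]; c=np.linalg.lstsq(A,p[:,2],rcond=None)[0]
        print(n,len(p),'tilt x,y deg',np.degrees(np.arctan(c[:2])).round(2),'z at grip',c[2].round(4),'rect',cv2.minAreaRect((p[:,:2]*1000).astype(np.float32)))
E
python3 - <<'E'
from h import *
tray('t5')
E
```

```text
7.85 [ 0.49609625 -0.12808223  0.2254468 ] [-3.14139048e+00 -1.44846513e-03 -2.33188359e-02] 0.013745522817379315 [ 0.20405526  0.39856764 -3.09505771]
side 469 tilt x,y deg [-0.21 -0.37] z at grip 0.0381 rect ((499.9319763183594, -130.29391479492188), (74.51424407958984, 122.84770202636719), 88.24051666259766)
wrist few 14
```

>>> send_rows(
  motion=[
    {"offset": [0,0,-0.3],"turn": 0},
    {"offset": [0,0,-1],"turn": 0},
    {"offset": [0,0,-2],"turn": 0},
    {"offset": [0,0,-3.2],"turn": 0},
    {"offset": [0,0,-4.4],"turn": 0},
    {"offset": [0,0,-5.5],"turn": 0},
    {"offset": [0,0,-6.3],"turn": 0},
    {"offset": [0,0,-6.6],"turn": 0},
  ],
)

```text
t: 8.75
eef_pos: [0.4961, -0.1281, 0.292]
ee_rot: [-3.141, -0.002, -0.023]
force: [-0.6, 0.3, -3.5]
width: 0.0138
```

```bash
python3 - <<'E'
from h import *
shot('top','top6'); shot('side','side6')
for t in('top6','side6'):
    F=load(t);C=cloud(F);H=cv2.cvtColor(F['frame'],cv2.COLOR_BGR2HSV)
    m=(cv2.inRange(H,(0,180,100),(6,255,255))>0)&(C[...,0]<.62)&(C[...,0]>.4)&(C[...,1]>.05)&(C[...,2]<.03)&(C[...,1]<.3)
    p=C[m]
    if len(p): print(t,len(p),cv2.minEnclosingCircle((p[:,:2]*1000).astype(np.float32)),p.min(0),p.max(0), cv2.fitEllipse(cv2.convexHull((p[:,:2]*1000).astype(np.float32))))
    # door top/face
    m=(cv2.inRange(H,(60,80,20),(88,255,150))>0)&(C[...,0]<.7)&(C[...,0]>.4)&(C[...,1]>-.05)&(C[...,1]<.35)
    p=C[m]
    if len(p)>20:
        q=p[p[:,2]<.165]; c=np.polyfit(q[:,1],q[:,0],1); print('door',len(q),c,np.arctan(c[0]),q.min(0),q.max(0))
off([.506,.177,.292])
E
```

```text
top6 734 ((509.40216064453125, 181.31594848632812), 60.14087677001953) [ 0.45168078  0.12641522 -0.00839066] [0.56811601 0.23991793 0.01292427] ((509.8821105957031, 181.4793701171875), (117.42774200439453, 118.89669799804688), 113.39854431152344)
door 576 [0.14796393 0.60175012] 0.14689809289174413 [0.61071063 0.05855739 0.02895145] [0.64344219 0.27461217 0.16462307]
side6 566 ((508.2073059082031, 181.56918334960938), 59.63468551635742) [ 0.4524676   0.1224589  -0.00350707] [0.56401998 0.23743849 0.00790209] ((508.9422302246094, 180.56411743164062), (111.40003204345703, 117.44969177246094), 141.49005126953125)
door 774 [0.14718497 0.60166328] 0.14613572808210268 [0.61542074 0.09821086 0.02340276] [0.64288343 0.26525694 0.16498228]
[0.506 0.177 0.292] -> off cm [  0.3 -30.5  -0.1]
```

>>> send_rows(
  motion=[
    {"offset": [0,-0.3,0],"turn": 0},
    {"offset": [0,-0.9,0],"turn": 0},
    {"offset": [0,-1.8,0],"turn": 0},
    {"offset": [0,-3,0],"turn": 0},
    {"offset": [0,-4.5,0],"turn": 0},
    {"offset": [0,-6.2,0],"turn": 0},
    {"offset": [0,-8,0],"turn": 0},
    {"offset": [0,-9.8,0],"turn": 0},
  ],
)

```text
t: 9.65
eef_pos: [0.4981, -0.0286, 0.2906]
ee_rot: [-3.142, 0.0, -0.023]
force: [0.4, 0.4, -4.3]
width: 0.0138
```

>>> send_rows(
  motion=[
    {"offset": [0,-1.9,0],"turn": 0},
    {"offset": [0,-3.8,0],"turn": 0},
    {"offset": [0,-5.7,0],"turn": 0},
    {"offset": [0,-7.6,0],"turn": 0},
    {"offset": [0,-9.5,0],"turn": 0},
    {"offset": [0,-11.4,0],"turn": 0},
    {"offset": [0,-13.2,0],"turn": 0},
    {"offset": [0,-14.8,0],"turn": 0},
  ],
)

```text
t: 10.45
eef_pos: [0.5013, 0.1196, 0.2906]
ee_rot: [-3.142, 0.0, -0.022]
force: [0.3, -1.1, -2.9]
width: 0.0141
```

>>> send_rows(
  motion=[
    {"offset": [0,-1.4,0],"turn": 0},
    {"offset": [0,-2.6,0],"turn": 0},
    {"offset": [0.1,-3.7,0],"turn": 0},
    {"offset": [0.1,-4.6,0],"turn": 0},
    {"offset": [0.1,-5.3,0],"turn": 0},
    {"offset": [0.1,-5.8,0],"turn": 0},
    {"offset": [0.1,-6.1,0],"turn": 0},
    {"offset": [0.1,-6.2,0],"turn": 0},
  ],
)

```text
t: 11.25
eef_pos: [0.5041, 0.1799, 0.2906]
ee_rot: [3.142, 0.0, -0.023]
force: [-0.3, -0.9, -3.5]
width: 0.014
```

>>> send_rows(
  motion=[
    {"offset": [0,0,0],"turn": 0},
    {"offset": [0,0,0],"turn": 0},
    {"offset": [0,0,0],"turn": 0},
    {"offset": [0,0,0],"turn": 0},
  ],
)

```text
t: 11.65
eef_pos: [0.5041, 0.1796, 0.2907]
ee_rot: [-3.142, 0.0, -0.024]
force: [-0.5, 1.4, -3.9]
width: 0.0138
```

```bash
python3 - <<'E'
from h import *
tray('t7'); a=load('t7side')['frame'][80:320,200:440]; b=load('t7wrist')['frame'][60:360,170:470]
cv2.imwrite('pics/c7.png',np.hstack([cv2.resize(a,(400,400)),cv2.resize(b,(400,400))]))
E
```

```text
11.65 [0.50409798 0.17959781 0.29067104] [-3.14158762e+00  1.18577879e-05 -2.36115288e-02] 0.013802240183276077 [-0.45758074  1.38178678 -3.88914664]
side 391 tilt x,y deg [-0.26 -0.64] z at grip 0.1031 rect ((510.3514404296875, 174.69317626953125), (75.40850830078125, 129.26287841796875), 89.71418762207031)
wrist few 21
```

View pics/c7.png

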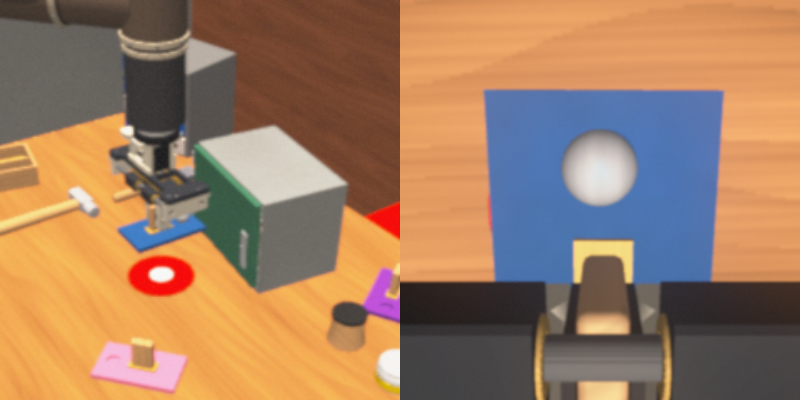

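The ball sits in its pocket at (600,167) in the crop, the tray is level and the door is shut. One small trim, then settle and hand in.

>>> send_rows(
  motion=[
    {"offset": [0,-0.1,-0.2],"turn": 0},
    {"offset": [0,-0.2,-0.4],"turn": 0},
    {"offset": [0,-0.2,-0.5],"turn": 0},
    {"offset": [0,-0.2,-0.5],"turn": 0},
    {"offset": [0,-0.2,-0.5],"turn": 0},
    {"offset": [0,-0.2,-0.5],"turn": 0},
    {"offset": [0,-0.2,-0.5],"turn": 0},
    {"offset": [0,-0.2,-0.5],"turn": 0},
  ],
)

```text
t: 12.55
eef_pos: [0.5041, 0.1818, 0.2956]
ee_rot: [3.141, 0.0, -0.023]
force: [-0.5, -0.3, -4.2]
width: 0.0139
```

```bash
python3 - <<'E'
from h import *
tray('t8'); door('d8'); print(abs(get_state()['qd']).max()); print(job_done())
E
```

```text
12.55 [0.50412046 0.18176832 0.29560705] [ 3.14149238e+00  1.16809645e-04 -2.33667151e-02] 0.013880399207414804 [-0.45222616 -0.2723243  -4.20592082]
side 377 tilt x,y deg [-0.03  0.08] z at grip 0.1083 rect ((511.7696838378906, 175.92724609375), (73.84205627441406, 128.55885314941406), 86.1383285522461)
wrist few 19
door 1207 0.1409246559733136 x at y=.1 0.6168413475739581
0.002016542922148596
the job is handed in; nothing more can be done
None
```

I pushed the green door shut, then lifted the blue tray with the ball by its grip and carried it over the red mat. I handed the job in at about 12.6 s, still holding the tray.

- **Door:** before the carry, the measured panel angle matched the cabinet's front to within 0.001 rad with the arm clear. The last side view, partly blocked by the arm, read 0.006 rad off. That is within measuring noise and well inside the catch hump.
- **Tray:** it is level to about 0.1° and still, with its underside about 9.7 cm above the mat. It sits within about 2 mm of the mat centre by the arm's position. The partly blocked side view put the tray's centre about 5 mm off in y, which I took as bias from the blocked view.
- **Ball:** it was seen in its pocket in the wrist picture just before the last 5 mm upward trim. I did not view a picture after that trim.
- **Force:** the push on the door read up to about 37 N at the wrist, at the closed fingers. That is under the 120 N limit.

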